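# Seat the new drill-table insert and lock it with the turn-button

## Robot

A 7-joint arm with a two-finger parallel gripper is mounted at the origin on the work surface. World frame = base frame: x ahead of the robot, y to its left, z up, the work surface at z = 0. Lengths are in m, angles in rad, forces in N, time in s.
With the tool pointing down it reaches from about 0.35 to 0.775 m from the base axis. Payload 3.1 kg.
Tool frame: the origin (TCP) lies midway between the tips of the shut fingers; the grasp point (between the pads) lies 19 mm behind it (grip_point_offset is the z of the grasp point in the tool frame, in m); z points along the fingers, y is the line along which they close (so a half turn about z gives the same grasp; the last joint's range is limited). The gripper opens to 85 mm and grips with 20 to 120 N. Pads are 22 mm wide; open, the fingers measure 114 mm over their backs; the gripper's body (76 mm by 85 mm) begins 54 mm behind the grasp point. The pads swing forward as they close: fully open they stand 13 mm farther back than shut.
Start: joints at [-1.199, 0.311, 0.014, 1.512, -0.004, 1.319, -0.027], TCP at [0.221, 0.504, 0.231] pointing down, gripper open.
Joint ranges: [-2.7, 2.7], [-0.3, 1.91], [-1.27, 1.3], [0.12, 2.57], [-1.44, 4.58], [0.2, 2.03], [-3.05, 3.05]. Speed limits (rad/s): [2.79, 2.79, 3.14, 3.14, 3.14, 3.14, 3.14].

## Interface

Orientations are given as a 3x3 rotation matrix whose columns are the frame's x, y, z axes.
In Python, from plant import sense, get_image, calibration, sign_off, grip_point_offset gives the robot as it stands.
- The arm moves only by the tool arm_command, never from a script. Its argument "commands" is a list of rows, each a list of 4 numbers: the shift along the tool's x, y, z in cm, then the turn about the tool's z in rad. In form: [[tx, ty, tz, roll], ...]. A call has 1 to 20 rows; each row shifts and turns the commanded pose from where the row before left it, along the tool's axes as they then stand; what a row does not reach is not made up. A row lasts 1/8 s, in which the tool goes at most 62.5 mm and 10.7 degrees, less where a joint would pass 70% of its speed; a pose out of reach is approached as far as the arm can. A call with a gripper value outside its range is refused whole. "gripper" is the gripper command: -1 is fully open, 1 is shut, values between are in proportion, set as the call begins (left out, the last holds). The fingers move at their own pace and stop on an object; "squeeze" is the grip in N (left out, the last holds). Time passes only in rows, so rows that do not move let the fingers close. It gives the time, the measured TCP pose, the force, the opening and the grip force at its end, in the units of the state.
- sense(): the state, without advancing time (a new reading comes with each control period).
- get_image(name): name is "side" or "top" or "wrist"; returns the picture (480x640x3 uint8, red, green, blue); there is no depth.
- calibration(name): a dict with "mtx" (3x3 intrinsics, pixels), "R" (3x3) and "t" (3): a world point X has camera coordinates R X + t. Camera axes: x right, y down, z forward; pixel columns grow to the right and rows downward; lengths in m; the calibration is good to about 2 mm. A picture is of the moment at which its call begins: read the wrist's pose just before it. calibration takes no time and is no camera call; for the wrist camera it gives the pose at the moment of the call.
- sign_off(): hands the job in; it is judged then, once.
The state is a dict: "time": time; "joint_positions": joint angles; "qd": joint speeds; "joint_torque": joint torques, N m; "tool_pos": TCP position; "tool_rot": TCP orientation; "contact_force": force on the tool from outside, world axes, zero at the start; "torque": the same for the moment, N m; "width": finger opening in m; "finger_force": force on a finger pad.
Only numpy, scipy, OpenCV 4.12 (cv2) and the standard library are available. Lean on these libraries where they do the work, as an engineer would, in place of code of your own. Each camera call takes 0.05 s, during which the arm holds its last target. There are 200 camera calls.

## Task

With the fingertips, push the plain blue insert disc across the drill-table board until it drops into the round recess and lies flat and flush with the board, then push the red turn-button round against its stop so that it points over the insert and locks it in. Slide the insert, do not lift it off the board, and leave the worn brown insert and the other things on the bench where they are.

Things in the scene. Friction and masses are not known exactly. Their poses are not given: they have to be found in the camera images.
- board: fixed plywood drill-press table board on the bench, 300 x 380 x 30 mm. Origin on the bench under the recess centre; x points to its far edge, y to its left, z up. It spans x -130 to +170 and y -190 to +190 mm; its top face is 30 mm above the bench. A fence along y at x = 145 to 167 mm stands 34 mm above the top face (its two knobs 52 mm). The aluminium strips are flush.
- recess (a point): centre of the recess mouth, level with the board's top face, axes as the board's. The recess is round, 70 mm in diameter, 12 mm deep, flat-bottomed, with a dark floor.
- new_insert_center (a point): centre (half-way up) of the new insert: a plain blue plastic disc 66 mm in diameter and 12 mm thick, about 60 g, lying loose on the board to the left or right of the recess (6 mm above the top face; 6 mm below the recess mouth when seated, with its top flush). Free to slide.
- worn_insert_center (a point): centre (half-way up) of the worn insert: a brown disc of the same 66 x 12 mm with black drill holes, lying loose on the board on the other side of the recess. To be left alone.
- turn_button (a joint): angle (rad) of the red turn-button: 0 against its stop, pointing at the recess centre (board -x), over the insert; grows counter-clockwise seen from above (pi/2: points to board -y) up to a stop at 2.2. Starts at 1.5 to 2.0, clear of the recess; turns by light friction (about 1 N at its tip) and stays where it is left.
- button_pivot (a point): on the upright pivot of the turn-button, 54 mm beyond the recess centre (board x = 54 mm, y = 0), half-way up the bar (9 mm above the board's top face). The red bar is 18 mm wide, spans 3 to 15 mm above the top face (so it passes over a flush insert), and reaches 49 mm from the pivot one way and 11 mm the other.
- button_tip (a point): on the turn-button's centre line, 44 mm from the pivot (5 mm short of its end), half-way up the bar
- glue: loose yellow glue bottle standing on the bench beside the board, 56 mm in diameter, 150 mm tall; origin at the centre of its underside. To be left alone.
- screw_jar: loose glass jar with a black lid standing on the bench beside the board, 70 mm in diameter, 80 mm tall; origin at the centre of its underside. To be left alone.
- tape: loose yellow tape measure standing on the bench beside the board, 70 x 40 x 62 mm; origin at the centre of its underside. To be left alone.
- offcut: loose wooden offcut lying on the bench beside the board, 140 x 45 x 40 mm; origin at the centre of its underside. To be left alone.
Mind the look-alikes: they are no part of the job. Of the things like the part that bears new_insert_center, leave any that is pink or white; of the rest the smaller one is meant.

How it is judged:
By the outcome, as a careful person would: the job done as asked, in the order asked, and still so for the second after the job is handed in, with the robot touching nothing.
It also fails if it takes over 54 s, if anything falls off the work surface, if the arm or the gripper's body presses on something with over 40 N, if the wrist force passes 120 N, or if a joint passes its speed limit or range.

## Working session

There is one attempt and no reset: what is moved stays moved. The work goes in short steps, Python scripts to look and compute and a tool call to move; the robot and the scene stay as the last step left them, time stands still between calls to the robot, and variables do not carry over. Pictures are saved under pics/ and viewed, at most 11 in all, crops included, and the job is handed in when it is done.

Besides the shell and the picture viewer there is one more tool, called after "Request:" as name(argument=value, ...) on one line, values as JSON. arm_command: Moves the arm, as the interface text tells. Its arguments: {"type":"object","properties":{"commands":{"type":"array"},"gripper":{"type":"number"},"squeeze":{"type":"number"}},"required":["commands"]}

```bash
mkdir -p pics; ls; python3 - <<'E'
from plant import *
import cv2,numpy as np
s=sense();print(s['time'],s['tool_pos'],s['tool_rot'],s['width'],grip_point_offset)
for n in('top','side'):
    cv2.imwrite(f'pics/{n}0.png',cv2.cvtColor(get_image(n),cv2.COLOR_RGB2BGR));c=calibration(n);print(n,c)
E
```

```text
pics
0.0 [0.22085413 0.50290384 0.23021852] [[-9.15628912e-01  4.02023580e-01 -8.58760999e-04]
 [ 4.02024482e-01  9.15626214e-01 -2.22509648e-03]
 [-1.08237168e-04 -2.38260561e-03 -9.99997156e-01]] 0.08542902206958258 -0.0187
top {'mtx': array([[510.53249616,   0.        , 323.38423593],
       [  0.        , 510.53249616, 241.74983367],
       [  0.        ,   0.        ,   1.        ]]), 'R': array([[ 0.00773628, -0.99994302, -0.00735513],
       [-0.99308499, -0.00682115, -0.11719927],
       [ 0.11714242,  0.00821095, -0.99308118]]), 't': array([0.00253726, 0.50139334, 1.22040718])}
side {'mtx': array([[445.77001116,   0.        , 309.85735912],
       [  0.        , 445.77001116, 240.29295056],
       [  0.        ,   0.        ,   1.        ]]), 'R': array([[ 0.72427407, -0.68944138, -0.0098818 ],
       [-0.51759203, -0.53416204, -0.66840811],
       [ 0.45554973,  0.48922541, -0.74372908]]), 't': array([-0.37279532,  0.28410691,  1.12914527])}
```

View pics/top0.png

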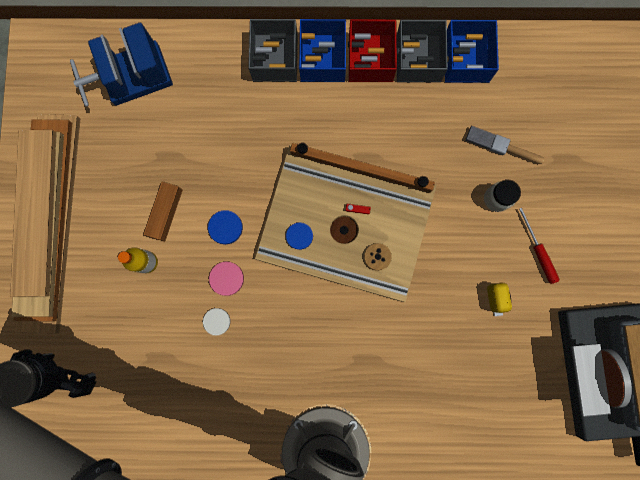

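View pics/side0.png

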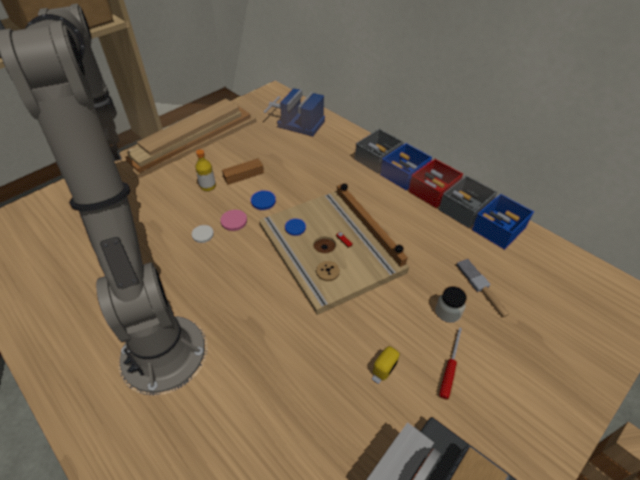

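The top view shows these candidates for the insert: a small blue disc on the board at (299,236), a larger blue one on the bench at (225,227), pink at (226,278) and white at (216,321). I choose the small blue one on the board. The recess is at (344,229), the worn insert at (377,256), and the red button runs from (350,208) to (370,210).

```bash
cat > h.py <<'E'
from plant import *
import cv2,numpy as np
def ray(n,uv,z,c=None):
    c=c or calibration(n);d=c['R'].T@np.linalg.inv(c['mtx'])@[uv[0],uv[1],1.];o=-c['R'].T@c['t']
    return o+d*(z-o[2])/d[2]
def blobs(img,lo,hi,amin=60):
    hsv=cv2.cvtColor(img,cv2.COLOR_RGB2HSV);m=cv2.inRange(hsv,np.array(lo),np.array(hi))
    cs,_=cv2.findContours(m,cv2.RETR_EXTERNAL,cv2.CHAIN_APPROX_NONE)
    return [c for c in cs if cv2.contourArea(c)>amin]
def ctr(c): m=cv2.moments(c);return np.array([m['m10'],m['m01']])/m['m00']
E
python3 - <<'E'
from h import *
for n in('top','side'):
    im=cv2.cvtColor(cv2.imread(f'pics/{n}0.png'),cv2.COLOR_BGR2RGB)
    for nm,lo,hi,z in(('blue',(105,150,60),(125,255,255),.042),('red',(0,200,80),(4,255,255),.045),('dark',(3,60,20),(15,255,110),.03)):
        for c in blobs(im,lo,hi,50):
            u=ctr(c);p=ray(n,u,z);r=cv2.minAreaRect(c)
            if .3<p[0]<.8 and abs(p[1])<.35: print(n,nm,u.round(1),p.round(4),np.round(r[1],1),round(r[2],1),cv2.contourArea(c))
im=cv2.imread('pics/top0.png')
# board corners
for uv in((287,155),(433,194),(406,301),(254,258)): print(uv,ray('top',uv,.03).round(4))
cv2.imwrite('pics/crop1.png',cv2.resize(im[140:310,240:450],None,fx=3.5,fy=3.5,interpolation=cv2.INTER_CUBIC))
E
```

```text
top blue [298.9 235.6] [0.5144 0.0657 0.042 ] [25. 26.] 90.0 517.0
top blue [224.6 227.1] [0.5341 0.247  0.042 ] [32. 33.] 90.0 847.0
top red [361.  208.9] [ 0.5807 -0.0848  0.045 ] [17.3  7.1] 11.3 90.0
top dark [343.4 229.5] [ 0.5319 -0.0426  0.03  ] [26.9 26.9] 45.0 538.5
top dark [359.9 171. ] [ 0.6792 -0.0832  0.03  ] [147.2  13.6] 14.7 398.0
side blue [295.  226.6] [0.5115 0.0619 0.042 ] [15. 18.] 90.0 207.5
side blue [262.9 199.7] [0.518  0.2234 0.042 ] [17. 22.] 90.0 293.0
side dark [324.3 245.3] [ 0.5297 -0.0467  0.03  ] [14. 21.] 90.0 218.0
side dark [372.2 228.2] [ 0.6848 -0.0995  0.03  ] [102.8  14.7] 49.6 533.0
(287, 155) [0.7189 0.0988 0.03  ]
(433, 194) [ 0.6219 -0.2637  0.03  ]
(406, 301) [ 0.3588 -0.1941  0.03  ]
(254, 258) [0.4602 0.1752 0.03  ]
```

View pics/crop1.png

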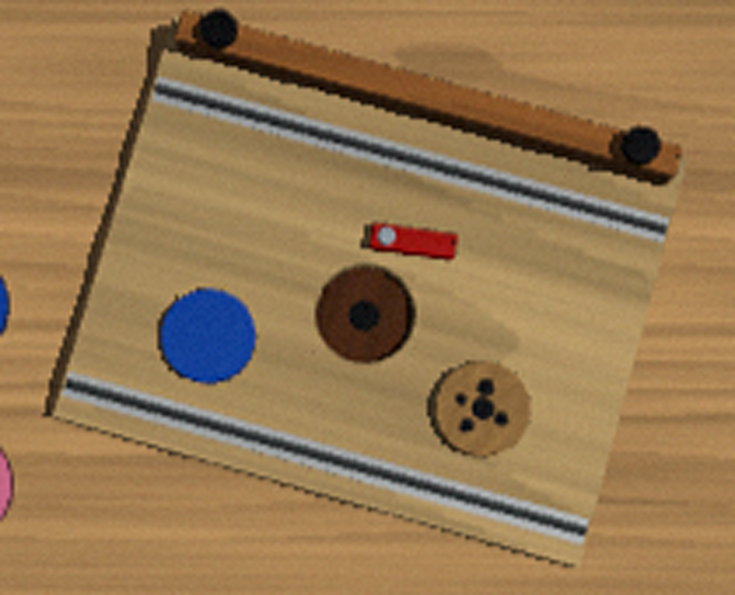

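The crop confirms it: the plain blue disc on the board sits left of the recess, and the worn insert is on the right. The button points to about 1.7 rad. Next I move above the start of the push and look from close by.

Request:
arm_command(commands=[[-3.15,-1.75,0,0],[-3.15,-1.75,0,0],[-3.15,-1.75,0,0],[-3.15,-1.75,0,0],[-3.15,-1.75,0,0],[-3.15,-1.75,0,0],[-3.15,-1.75,0,0],[-3.15,-1.75,0,0],[-3.15,-1.75,0,0],[-3.15,-1.75,0,0],[-3.15,-1.75,0,0],[-3.15,-1.75,0,0],[-3.15,-1.75,0,0],[0,0,0,0.166],[0,0,0,0.166],[0,0,0,0.166],[0,0,0,0.166],[0,0,0,0.166],[0,0,0,0.166],[0,0,0,0]], gripper=0.05)

```text
time: 2.6
tool_pos: [0.5042, 0.1307, 0.2308]
tool_rot: [[-0.162, 0.987, -0.001], [0.987, 0.162, -0.0], [-0.0, -0.001, -1.0]]
contact_force: [-0.1, -0.0, 0.6]
width: 0.0403
finger_force: 0.0
```

```bash
python3 - <<'E'
from h import *
s=sense();print(s['time'],s['tool_pos'],s['tool_rot'].round(3),s['width'],s['contact_force'],s['joint_positions'])
c=calibration('wrist');im=get_image('wrist');np.savez('w1.npz',**c)
cv2.imwrite('pics/w1.png',cv2.cvtColor(im,cv2.COLOR_RGB2BGR))
print(-c['R'].T@c['t'])
for nm,lo,hi,z in(('blue',(105,150,60),(125,255,255),.042),('red',(0,200,80),(4,255,255),.045),('dark',(3,60,20),(15,255,110),.03)):
    for k in blobs(im,lo,hi,500):
        (u,v),r,a=cv2.minAreaRect(k); p=ray('wrist',(u,v),z,c);pc=ray('wrist',ctr(k),z,c);print(nm,(round(u),round(v)),p.round(4),pc.round(4),np.round(r),round(a))
E
```

```text
2.6 [0.50423324 0.13069001 0.23081286] [[-0.162  0.987 -0.001]
 [ 0.987  0.162 -0.   ]
 [-0.    -0.001 -1.   ]] 0.0402973382430275 [-0.05201724 -0.01640819  0.55439239] [-0.66350668  0.26539881  0.47458672  1.60401574 -0.12430184  1.30343244
 -0.00697934]
[0.49144235 0.201115   0.37302683]
blue (317, 268) [0.5134 0.0697 0.042 ] [0.5136 0.0694 0.042 ] [63. 66.] 90
blue (377, 72) [0.5345 0.2515 0.042 ] [0.5343 0.2516 0.042 ] [99. 92.] 90
dark (317, 356) [ 0.531  -0.0379  0.03  ] [ 0.5309 -0.0371  0.03  ] [47. 60.] 90
dark (521, 316) [0.7347 0.0456 0.03  ] [0.7263 0.0524 0.03  ] [48. 77.] 32
dark (407, 199) [0.5878 0.1484 0.03  ] [0.5893 0.1478 0.03  ] [280.  17.] 24
dark (375, 49) [0.5311 0.2705 0.03  ] [0.5347 0.2783 0.03  ] [104. 147.] 77
```

View pics/w1.png

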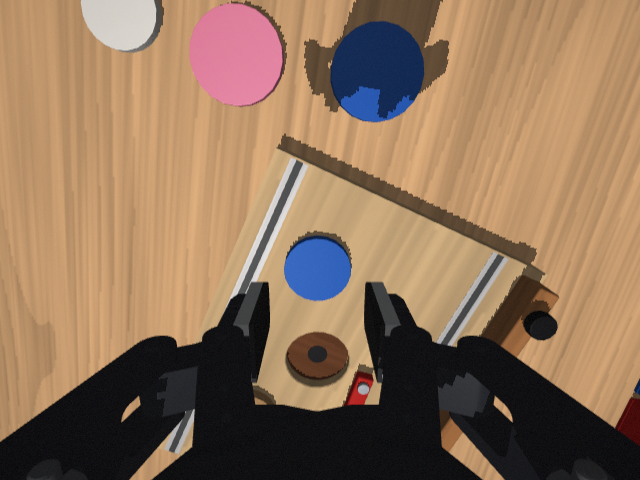

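The wrist view shows the blue disc at (317,268) and the recess mouth at about (317,358), both in line with the fingers. The tool's x axis already lies along the push line. I lower the hand behind the disc.

Request:
arm_command(commands=[[0,-0.1,2.5,0],[0,0,2.5,0],[0,0,2.5,0],[0,0,2.5,0],[0,0,2.5,0],[0,0,2.5,0],[0,0,2.0,0],[0,0,1.5,0],[0,0,0.6,0],[0,0,0.2,0],[0,0,0.1,0],[0,0,0,0],[0,0,0,0]])

```text
time: 4.28
tool_pos: [0.504, 0.1306, 0.0377]
tool_rot: [[-0.161, 0.987, 0.001], [0.987, 0.161, 0.0], [0.0, 0.001, -1.0]]
contact_force: [-0.5, 0.6, -0.9]
width: 0.0406
finger_force: 0.0
```

```bash
python3 - <<'E'
from h import *
s=sense();print(s['tool_pos'],s['contact_force'],s['width'])
im=get_image('side');c=calibration('side')
cv2.imwrite('pics/s1.png',cv2.resize(cv2.cvtColor(im,cv2.COLOR_RGB2BGR)[150:310,200:420],None,fx=3.5,fy=3.5))
E
```

```text
[0.5039509  0.13062574 0.03772946] [-0.4650652   0.62977803 -0.94906578] 0.04058252526633155
```

View pics/s1.png

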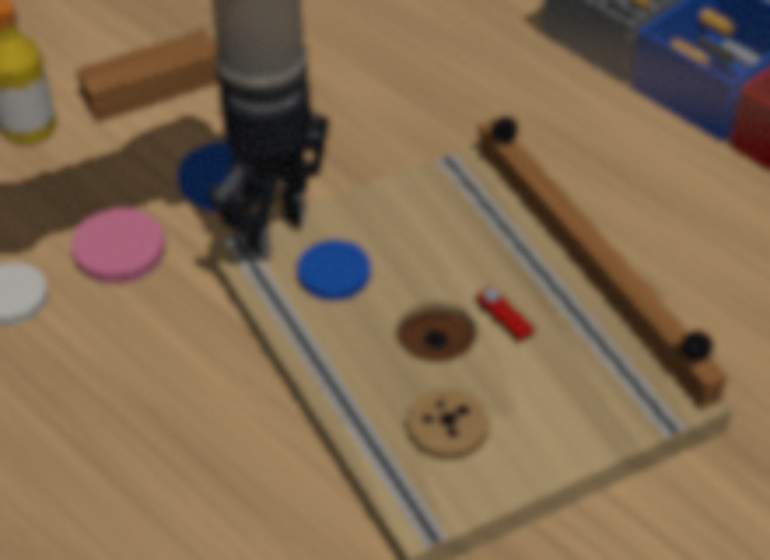

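The side view shows the fingers just above the board behind the blue disc, with the recess ahead and nothing touched. I feel for the board in small steps.

Request:
arm_command(commands=[[0,0,0.15,0],[0,0,0.15,0],[0,0,0,0]])

```text
time: 4.7
tool_pos: [0.5034, 0.1305, 0.0341]
tool_rot: [[-0.16, 0.987, -0.0], [0.987, 0.16, -0.0], [-0.0, -0.0, -1.0]]
contact_force: [-0.8, 0.5, 0.1]
width: 0.0402
finger_force: 0.0
```

Request:
arm_command(commands=[[0,0,0.1,0],[0,0,0.1,0],[0,0,0,0]])

```text
time: 5.08
tool_pos: [0.5035, 0.1305, 0.0322]
tool_rot: [[-0.16, 0.987, -0.0], [0.987, 0.16, -0.0], [-0.0, -0.0, -1.0]]
contact_force: [0.9, -0.2, 0.1]
width: 0.0405
finger_force: 0.0
```

Request:
arm_command(commands=[[0,0,0.1,0],[0,0,0,0]])

```text
time: 5.32
tool_pos: [0.5036, 0.1305, 0.0312]
tool_rot: [[-0.16, 0.987, -0.0], [0.987, 0.16, -0.0], [-0.0, -0.0, -1.0]]
contact_force: [-0.1, 0.4, 0.3]
width: 0.0404
finger_force: 0.0
```

Request:
arm_command(commands=[[-1,0,0,0],[-1,0,0,0],[-0.7,0,0,0],[-0.7,0,0,0],[-0.7,0,0,0],[-0.7,0,0,0],[-0.7,0,0,0],[-0.7,0,0,0],[-0.7,0,0,0],[-0.7,0,0,0],[-0.7,0,0,0],[-0.7,0,0,0],[-0.7,0,0,0],[-0.5,0,0,0],[-0.3,0,0,0],[-0.2,0,0,0],[0,0,0,0]])

```text
time: 7.45
tool_pos: [0.5208, 0.0247, 0.0313]
tool_rot: [[-0.16, 0.987, 0.0], [0.987, 0.16, -0.0], [-0.0, -0.0, -1.0]]
contact_force: [0.4, -0.0, 0.7]
width: 0.0402
finger_force: 0.1
```

```bash
cat > look.py <<'E'
from h import *
import sys
s=sense();print(s['tool_pos'],s['contact_force'],s['width'])
out=[]
for n in('top','side','wrist'):
    im=get_image(n);c=calibration(n)
    for nm,lo,hi,z in(('blue',(105,150,60),(125,255,255),.042),('red',(0,200,80),(4,255,255),.045),('dark',(3,60,20),(15,255,110),.03)):
      for k in blobs(im,lo,hi,15):
        p=ray(n,ctr(k),z,c)
        if np.hypot(p[0]-.53,p[1]+.02)<.12:print(n,nm,ctr(k).round(),p.round(4),np.round(cv2.minAreaRect(k)[1]))
    b=cv2.cvtColor(im,cv2.COLOR_RGB2BGR)
    if n=='top': b=cv2.resize(b[150:300,250:430],(480,400),interpolation=cv2.INTER_CUBIC)
    if n=='side': b=cv2.resize(b[180:290,260:392],(480,400),interpolation=cv2.INTER_CUBIC)
    if n!='wrist' : out.append(b)
    else: b3=b
cv2.imwrite(sys.argv[1],cv2.resize(np.hstack(out+[cv2.resize(b3,(533,400))]),(800,214)) if len(sys.argv)<3 else np.vstack([cv2.resize(np.hstack(out),(800,333)),cv2.resize(b3[215:,:],(800,331))[:267]]))
E
python3 look.py pics/l1.png 1
```

```text
[0.5207961  0.02472376 0.0312964 ] [ 0.38650179 -0.00987434  0.73659974] 0.040227790997826855
top blue [338. 233.] [ 0.5218 -0.0286  0.042 ] [13. 26.]
top red [361. 209.] [ 0.5803 -0.0847  0.045 ] [17.  7.]
top dark [349. 228.] [ 0.5346 -0.0559  0.03  ] [28. 18.]
side blue [316. 239.] [ 0.5227 -0.0181  0.042 ] [20. 16.]
side red [345. 241.] [ 0.5773 -0.0862  0.045 ] [13.  4.]
side dark [328. 247.] [ 0.5327 -0.0591  0.03  ] [12. 17.]
wrist blue [317. 363.] [0.5234 0.0006 0.042 ] [103. 128.]
```

View pics/l1.png

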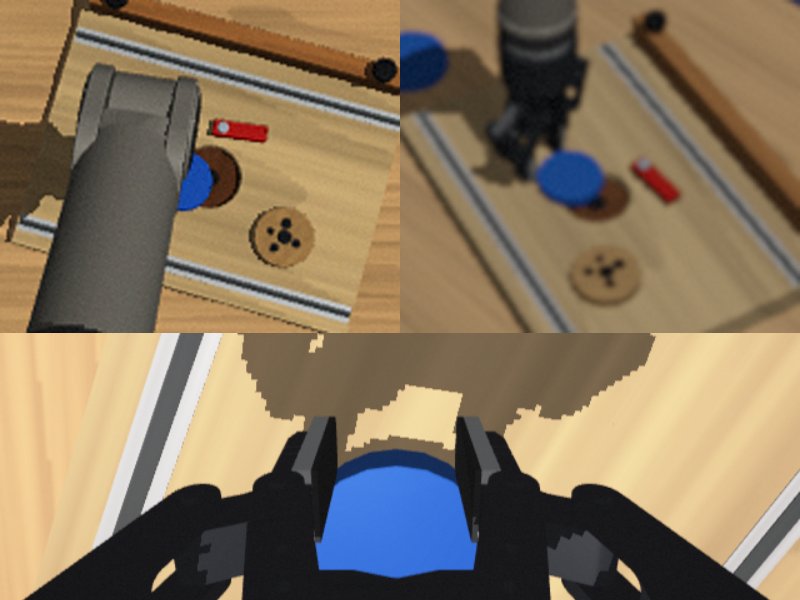

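The disc is carried squarely between the fingertips, and its front half is over the recess. About 28 mm remain, so I go on slowly.

Request:
arm_command(commands=[[-0.4,0,0,0],[-0.5,0,0,0],[-0.5,0,0,0],[-0.4,0,0,0],[-0.3,0,0,0],[-0.2,0,0,0],[-0.2,0,0,0],[-0.1,0,0,0],[-0.1,0,0,0],[-0.1,0,0,0],[0,0,0,0]])

```text
time: 8.98
tool_pos: [0.5253, -0.0029, 0.0312]
tool_rot: [[-0.16, 0.987, -0.0], [0.987, 0.16, -0.0], [-0.0, -0.0, -1.0]]
contact_force: [-0.1, 0.1, 0.0]
width: 0.0407
finger_force: 0.1
```

```bash
python3 look.py pics/l2.png 1
```

```text
[ 0.52526979 -0.00289414  0.03123743] [-0.10352386  0.06430951  0.00844203] 0.04069048514471394
top blue [350. 233.] [ 0.5229 -0.0595  0.042 ] [10. 22.]
top red [362. 209.] [ 0.5803 -0.0866  0.045 ] [15.  7.]
side blue [323. 243.] [ 0.5258 -0.0458  0.042 ] [21. 16.]
side red [345. 241.] [ 0.5773 -0.0862  0.045 ] [14.  4.]
wrist blue [317. 362.] [ 0.528  -0.0268  0.042 ] [102. 128.]
wrist red [446. 425.] [ 0.5884 -0.0471  0.045 ] [33. 14.]
wrist dark [168. 450.] [ 0.4645 -0.0974  0.03  ] [39. 22.]
```

View pics/l2.png

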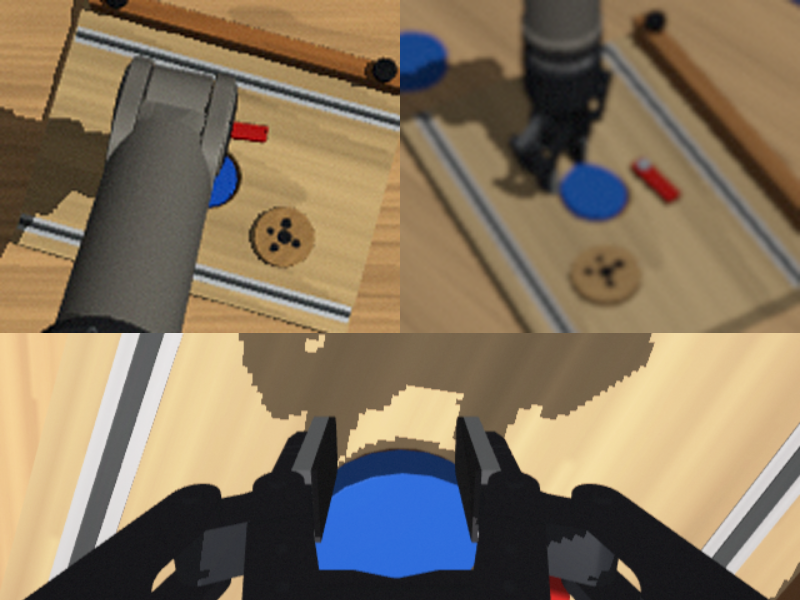

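The disc is tipping front-down into the recess, and its rear edge is still up on the rim. I keep nudging it forward.

Request:
arm_command(commands=[[-0.1,0,0,0],[-0.1,0,0,0],[-0.1,0,0,0],[-0.1,0,0,0],[0,0,0,0]])

```text
time: 9.75
tool_pos: [0.5259, -0.007, 0.0313]
tool_rot: [[-0.16, 0.987, 0.0], [0.987, 0.16, -0.0], [-0.0, 0.0, -1.0]]
contact_force: [0.2, 1.2, -0.6]
width: 0.0407
finger_force: 0.0
```

```bash
python3 look.py pics/l3.png 1
```

```text
[ 0.52594035 -0.00695523  0.03133545] [ 0.1546413   1.17014517 -0.60638803] 0.04073715038300377
top blue [352. 233.] [ 0.5228 -0.0624  0.042 ] [ 8. 22.]
top red [363. 209.] [ 0.58  -0.089  0.045] [13.  7.]
side blue [324. 244.] [ 0.5236 -0.0511  0.042 ] [13. 20.]
side red [345. 241.] [ 0.5773 -0.0862  0.045 ] [14.  4.]
wrist blue [317. 358.] [ 0.5283 -0.0285  0.042 ] [111. 128.]
wrist red [446. 421.] [ 0.5884 -0.049   0.045 ] [26. 12.]
wrist dark [175. 445.] [ 0.4683 -0.0976  0.03  ] [33. 22.]
```

Request:
arm_command(commands=[[-0.1,0,0,0],[-0.1,0,0,0],[0,0,0,0]])

```text
time: 10.28
tool_pos: [0.5263, -0.0089, 0.0313]
tool_rot: [[-0.16, 0.987, 0.0], [0.987, 0.16, -0.0], [-0.0, 0.0, -1.0]]
contact_force: [0.1, -1.1, 0.4]
width: 0.0405
finger_force: 0.0
```

```bash
python3 look.py pics/l4.png 1
```

```text
[ 0.52627677 -0.00886417  0.03132634] [ 0.13601511 -1.05758443  0.39059323] 0.04051164325831897
top blue [352. 233.] [ 0.522  -0.0635  0.042 ] [ 7. 21.]
top red [363. 209.] [ 0.5798 -0.0908  0.045 ] [ 7. 12.]
side blue [324. 244.] [ 0.5237 -0.0507  0.042 ] [14. 20.]
side red [345. 241.] [ 0.5773 -0.0859  0.045 ] [13.  4.]
wrist blue [317. 356.] [ 0.5284 -0.0294  0.042 ] [115. 126.]
wrist red [446. 419.] [ 0.5885 -0.0499  0.045 ] [22. 11.]
wrist dark [187. 443.] [ 0.4744 -0.0975  0.03  ] [14. 11.]
wrist dark [170. 446.] [ 0.4664 -0.1006  0.03  ] [25. 19.]
```

View pics/l4.png

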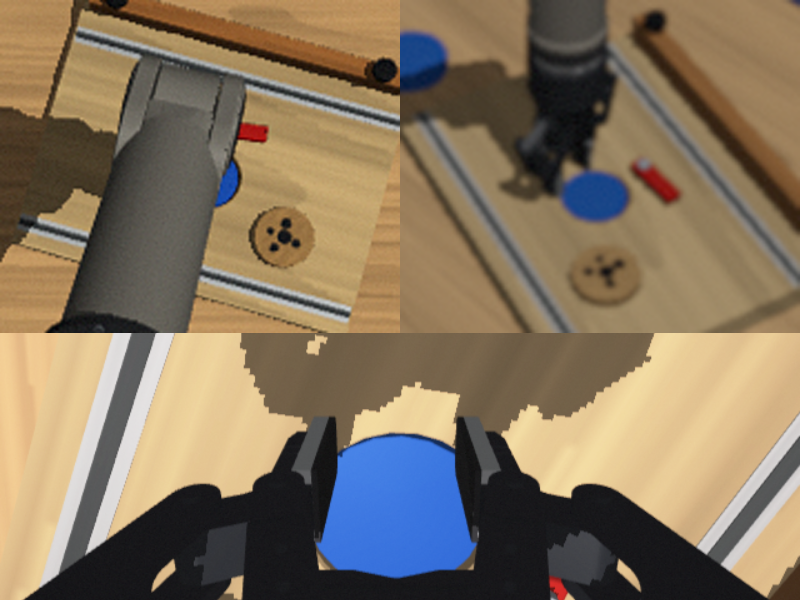

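The disc now looks flush. Over the last 2 mm of push it did not move, and its rim side is no longer visible. I lift, shut the fingers and go to the fence side of the button.

Request:
arm_command(commands=[[0.1,0,-1,0],[0,0,-2.5,0],[0,0,-3.5,0],[0,0,-3,0],[-1.7,1.25,0,0],[-1.7,1.25,0,0],[-1.7,1.25,0,0],[-1.7,1.25,0,0],[-1.7,1.25,0,0],[-1.7,1.25,0,0],[0,0,0,0]], gripper=1)

```text
time: 11.8
tool_pos: [0.617, -0.0982, 0.1319]
tool_rot: [[-0.158, 0.987, 0.001], [0.987, 0.158, -0.002], [-0.002, 0.001, -1.0]]
contact_force: [0.9, 0.5, -0.2]
width: 0.0002
finger_force: 0.0
```

```bash
python3 look.py pics/l5.png 1; python3 - <<'E'
from h import *
im=get_image('wrist');c=calibration('wrist')
for lo,hi in (((0,150,60),(6,255,255)),):
    for k in blobs(im,lo,hi,100):
        r=cv2.minAreaRect(k);print(r)
        for q in cv2.boxPoints(r):print(ray('wrist',q,.045,c).round(4))
E
```

```text
[ 0.61698403 -0.09819856  0.13185517] [ 0.87754426  0.48101634 -0.23834776] 0.00021872208057412547
side blue [324. 244.] [ 0.5236 -0.0511  0.042 ] [13. 20.]
side red [345. 241.] [ 0.5773 -0.0859  0.045 ] [13.  4.]
wrist blue [202. 130.] [ 0.5348 -0.0385  0.042 ] [108. 100.]
wrist red [281. 172.] [ 0.5862 -0.0558  0.045 ] [28. 89.]
wrist dark [140. 248.] [ 0.4941 -0.1265  0.03  ] [30.  9.]
wrist dark [134. 222.] [ 0.4895 -0.1081  0.03  ] [20.  8.]
wrist dark [128. 212.] [ 0.4849 -0.1018  0.03  ] [6. 8.]
wrist dark [ 95. 193.] [ 0.4626 -0.0923  0.03  ] [18.  5.]
wrist dark [234. 174.] [ 0.5542 -0.0646  0.03  ] [11. 53.]
((270.4339599609375, 198.4811248779297), (28.845714569091797, 91.34476470947266), 15.945395469665527)
[ 0.5678 -0.1027  0.045 ]
[ 0.577  -0.0441  0.045 ]
[ 0.5945 -0.0461  0.045 ]
[ 0.5865 -0.1052  0.045 ]
```

View pics/l5.png

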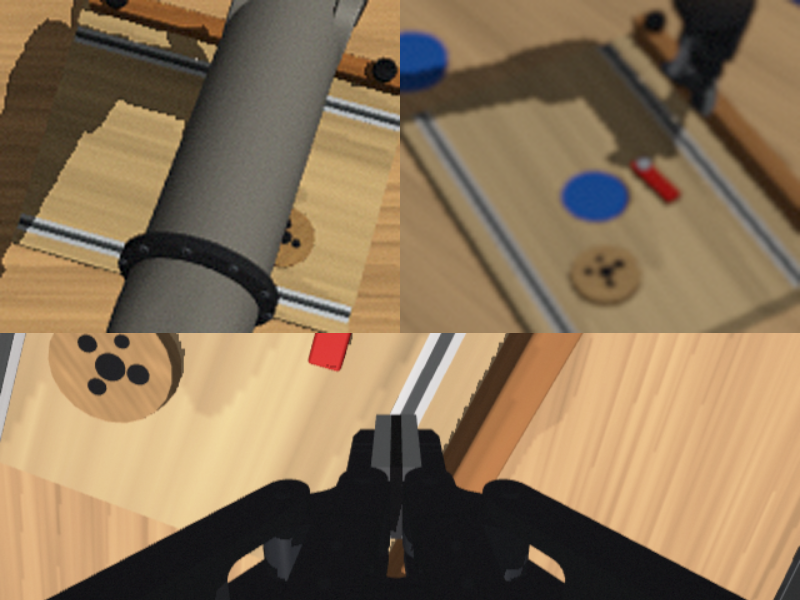

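The side view shows the blue insert flush in the recess, with the worn insert untouched. The button's bar measures 60 x 18 mm as stated, heading about 1.69 rad. I lower the hand and work out the arc.

Request:
arm_command(commands=[[0,0,2.5,0],[0,0,2.5,0],[0,0,2.5,0],[0,0,1.4,0],[0,0,0.6,0],[0,0,0,0]])

```text
time: 12.75
tool_pos: [0.6167, -0.0962, 0.0366]
tool_rot: [[-0.161, 0.987, 0.0], [0.987, 0.161, 0.0], [-0.0, 0.0, -1.0]]
contact_force: [0.3, 0.5, 0.0]
width: 0.0002
finger_force: 0.0
```

```bash
python3 - <<'E'
from h import *
s=sense();p=s['tool_pos'][:2];A=s['tool_rot'][:2,:2];print(s['tool_pos'],s['contact_force'])
P=np.array([.5842,-.056])
for a in np.r_[1.685,np.linspace(1.6,0,13)]:
    t=a+np.radians(165);h=np.array([np.cos(t),np.sin(t)]);n=np.array([-h[1],h[0]])
    q=P+.037*h+.024*n; print(round(a,2),q.round(4),(A.T@(q-p)*100).round(2));p=q
E
```

```text
[ 0.61665798 -0.09620219  0.0366166 ] [0.25918414 0.54766648 0.0301129 ]
1.68 [ 0.6025 -0.0961] [ 0.23 -1.4 ]
1.6 [ 0.599  -0.0975] [-0.08 -0.37]
1.47 [ 0.5934 -0.0991] [-0.07 -0.58]
1.33 [ 0.5876 -0.1   ] [ 0.01 -0.59]
1.2 [ 0.5817 -0.1   ] [ 0.09 -0.58]
1.07 [ 0.5758 -0.0993] [ 0.17 -0.56]
0.93 [ 0.5702 -0.0978] [ 0.24 -0.54]
0.8 [ 0.5647 -0.0956] [ 0.31 -0.5 ]
0.67 [ 0.5596 -0.0926] [ 0.37 -0.46]
0.53 [ 0.555 -0.089] [ 0.43 -0.4 ]
0.4 [ 0.5509 -0.0849] [ 0.48 -0.34]
0.27 [ 0.5473 -0.0802] [ 0.52 -0.27]
0.13 [ 0.5444 -0.0751] [ 0.55 -0.2 ]
0.0 [ 0.5422 -0.0696] [ 0.57 -0.13]
```

Request:
arm_command(commands=[[0.1,-0.7,0,0],[0.1,-0.7,0,0],[-0.1,-0.4,0,0],[-0.1,-0.6,0,0],[0,-0.6,0,0],[0.1,-0.6,0,0],[0.2,-0.55,0,0],[0.25,-0.55,0,0],[0.3,-0.5,0,0],[0.35,-0.45,0,0],[0.45,-0.4,0,0],[0.5,-0.35,0,0],[0.5,-0.25,0,0],[0,0,0,0]])

```text
time: 14.5
tool_pos: [0.546, -0.08, 0.0362]
tool_rot: [[-0.161, 0.987, -0.001], [0.987, 0.161, 0.001], [0.001, -0.001, -1.0]]
contact_force: [-0.1, 0.5, -0.1]
width: -0.0
finger_force: 0.0
```

Request:
arm_command(commands=[[0.3,-0.1,0,0],[0.25,-0.1,0,0],[0.25,-0.05,0,0],[0,0,0,0]])

```text
time: 15.0
tool_pos: [0.5427, -0.0729, 0.0363]
tool_rot: [[-0.161, 0.987, -0.0], [0.987, 0.161, 0.0], [0.0, -0.0, -1.0]]
contact_force: [1.1, -0.9, 0.5]
width: 0.0002
finger_force: 0.2
```

```bash
python3 look.py pics/l6.png 1
```

```text
[ 0.54269651 -0.07292969  0.03629736] [ 1.13093102 -0.92322784  0.4818614 ] 0.00015614780705242018
side blue [322. 246.] [ 0.515  -0.0499  0.042 ] [18. 10.]
wrist blue [298. 207.] [ 0.5276 -0.0332  0.042 ] [139. 153.]
wrist red [372. 267.] [ 0.5598 -0.0519  0.045 ] [149.  46.]
wrist dark [192. 342.] [ 0.4881 -0.1076  0.03  ] [15. 15.]
wrist dark [159. 318.] [ 0.4725 -0.0973  0.03  ] [51. 17.]
wrist dark [113. 308.] [ 0.4519 -0.0957  0.03  ] [ 9. 14.]
wrist dark [366. 175.] [ 0.5529 -0.0188  0.03  ] [105.  22.]
```

View pics/l6.png

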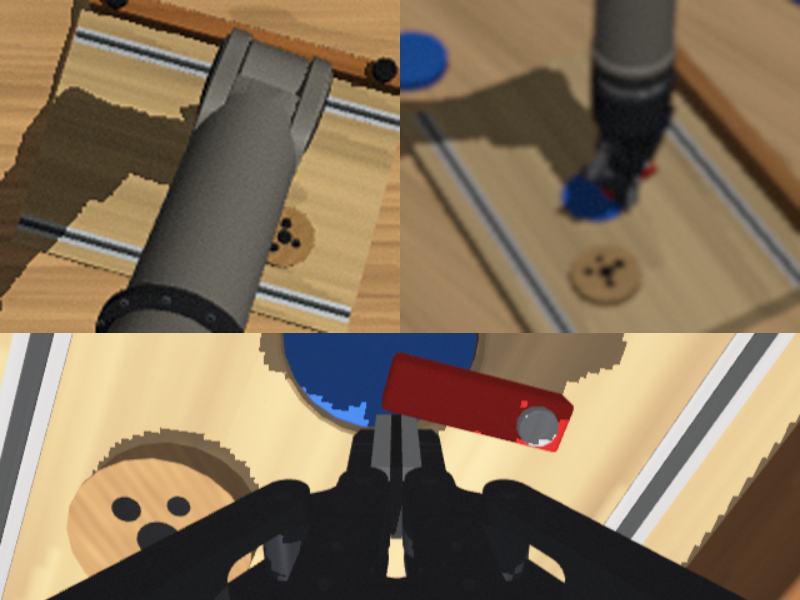

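The bar now points over the insert. I push on gently in small steps until it meets the stop.

Request:
arm_command(commands=[[0.1,0,0,0],[0.1,0,0,0],[0.1,0,0,0],[0,0,0,0]])

```text
time: 15.65
tool_pos: [0.5423, -0.0703, 0.0363]
tool_rot: [[-0.16, 0.987, -0.0], [0.987, 0.16, 0.0], [0.0, -0.0, -1.0]]
contact_force: [0.1, -1.5, -0.3]
width: -0.0002
finger_force: 0.4
```

Request:
arm_command(commands=[[0.1,0,0,0],[0.1,0,0,0],[0,0,0,0]])

```text
time: 16.02
tool_pos: [0.5421, -0.0682, 0.0363]
tool_rot: [[-0.161, 0.987, 0.0], [0.987, 0.161, 0.0], [0.0, 0.0, -1.0]]
contact_force: [0.3, -1.1, -1.0]
width: 0.0003
finger_force: 0.3
```

```bash
cat > ang.py <<'E'
from h import *
s=sense();im=get_image('wrist');c=calibration('wrist');print(s['tool_pos'],s['contact_force'])
k=max(blobs(im,(0,130,40),(8,255,255),100),key=cv2.contourArea);r=cv2.minAreaRect(k)
q=np.array([ray('wrist',x,.045,c)[:2] for x in cv2.boxPoints(r)]);e=q[1]-q[0];f=q[2]-q[1]
d=e if np.hypot(*e)>np.hypot(*f) else f
print(q.mean(0),np.hypot(*e),np.hypot(*f),'a=',(np.degrees(np.arctan2(d[1],d[0]))%180)-165)
E
python3 ang.py
```

```text
[ 0.54208548 -0.06817911  0.03630376] [ 0.30802356 -1.0537076  -1.00227019]
[ 0.56491936 -0.05065243] 0.019368792310431787 0.05937532679223141 a= 2.8149921980844397
```

Request:
arm_command(commands=[[0.1,0,0,0],[0.1,0,0,0],[0,0,0,0]])

```text
time: 16.45
tool_pos: [0.5418, -0.0663, 0.0364]
tool_rot: [[-0.161, 0.987, 0.0], [0.987, 0.161, 0.0], [-0.0, 0.0, -1.0]]
contact_force: [0.7, -1.5, -0.4]
width: 0.0002
finger_force: 0.4
```

Request:
arm_command(commands=[[0.1,0,0,0],[0.1,0,0,0],[0,0,0,0]])

```text
time: 16.82
tool_pos: [0.5418, -0.0659, 0.0365]
tool_rot: [[-0.159, 0.987, 0.001], [0.987, 0.159, -0.002], [-0.002, 0.001, -1.0]]
contact_force: [1.2, -5.5, -1.2]
width: -0.0
finger_force: 1.9
```

The force rose to 5.5 N and the motion stopped, so the button is at its stop. I back away, lift clear and check.

Request:
arm_command(commands=[[-0.5,0,0,0],[-1,0,0,0],[-0.5,0,-1,0],[0,0,-3,0],[0,0,-4,0],[0,0,-4,0],[-2,0,-2,0],[-3,0,0,0],[-3,0,0,0],[0,0,0,0]])

```text
time: 18.08
tool_pos: [0.5568, -0.167, 0.1772]
tool_rot: [[-0.155, 0.988, 0.001], [0.988, 0.155, -0.002], [-0.002, 0.0, -1.0]]
contact_force: [-1.3, -0.3, -0.3]
width: 0.0
finger_force: 0.0
```

```bash
python3 look.py pics/l7.png 1; python3 ang.py
```

```text
[ 0.55682068 -0.16700709  0.17720603] [-1.27046115 -0.33116746 -0.29450347] 2.0207226326830908e-05
top blue [343. 231.] [ 0.5257 -0.0409  0.042 ] [25. 25.]
top red [345. 224.] [ 0.5427 -0.046   0.045 ] [4. 6.]
side blue [322. 245.] [ 0.5184 -0.0505  0.042 ] [19. 14.]
side dark [340. 238.] [ 0.5854 -0.0588  0.03  ] [ 6. 12.]
wrist blue [304.  46.] [ 0.5277 -0.0409  0.042 ] [97. 90.]
wrist red [347.  66.] [ 0.5597 -0.0495  0.045 ] [85. 28.]
wrist dark [330.  89.] [ 0.5507 -0.0647  0.03  ] [130.  67.]
[ 0.55751307 -0.16175223  0.17644076] [0.9805233  0.34727548 0.47300607]
[ 0.56549974 -0.05228872] 0.019591920605842243 0.05868736570802921 a= 0.0737786494209729
```

View pics/l7.png

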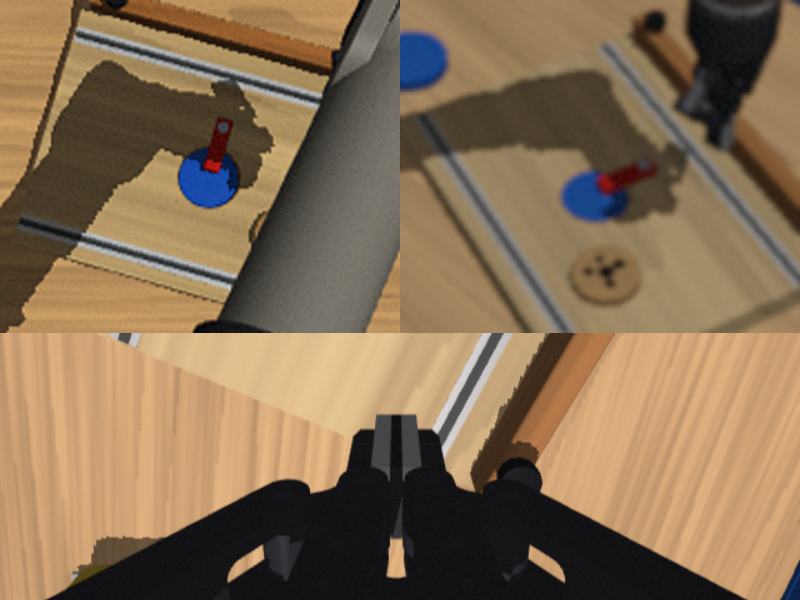

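The insert is flush, the button points over it at about 0° against its stop, the worn insert has not moved, and the robot is clear. I hand the job in.

```bash
python3 -c "
from plant import *
print(sign_off())"
```

```text
the job is handed in; nothing more can be done
None
```

The blue insert lies flush in the recess, the red turn-button is against its stop over it, nothing else was touched, and the job is handed in at about 18 s of the 54 s allowed.

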